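# Load a sensor-reading station and hold the flask down in its sprung ring

### The arm

A 6-joint arm with a two-finger parallel gripper is mounted at the origin on the work surface. World frame = base frame: x ahead of the robot, y to its left, z up, the work surface at z = 0. Lengths are in m, angles in rad, forces in N, time in s.
With the tool pointing down it reaches from about 0.35 to 0.975 m from the base axis. Payload 4.9 kg.
Tool frame: the origin (TCP) lies at the very end of the fingers, on their centre line; the grasp point (between the pads) lies 19 mm behind it; z points along the fingers, y is the line along which they close (so a half turn about z gives the same grasp; the last joint's range is limited). The gripper opens to 85 mm and grips with 20 to 120 N. Pads are 22 mm wide; open, the fingers measure 114 mm over their backs; the gripper's body (76 mm by 85 mm) begins 54 mm behind the grasp point. The pads swing forward as they close: fully open they stand 13 mm farther back than shut.
Start: joints at [-1.235, 0.053, 1.613, -0, 1.476, -0.119], TCP at [0.275, -0.561, 0.231] pointing down, gripper open.
Joint ranges: [-3.01, 3.01], [-1.01, 2.22], [0.06, 2.58], [-1.02, 4.17], [0.09, 2.62], [-3.14, 3.14]. Speed limits (rad/s): [2.57, 2.57, 3.14, 3.14, 3.14, 3.14].

### API

Orientations are given as a rotation vector (axis times angle).
In Python, from station import ctrl gives the robot as it stands.
- The arm moves only by the shell command python3 -m crank 'ROWS' [OPENING] [FORCE]. ROWS is text: rows parted by semicolons, each of 4 numbers parted by spaces: the shift along the world's x, y, z in units of 0.5 m (1.0 is 0.5 m), then the turn about the world's z in units of 90 degrees (1.0 is 90 degrees). In form: x y z turn; .... A call has exactly 5 rows; each row shifts and turns the commanded pose from where the row before left it; what a row does not reach is not made up. A row lasts 1/12 s, in which the tool goes at most 41.7 mm and 7.16 degrees, less where a joint would pass 70% of its speed; a pose out of reach is approached as far as the arm can. A call with a number of a shift or a turn outside -1 to 1 is refused whole. A call with a gripper value outside its range is refused whole. OPENING is the opening in per cent of the stroke, from 0 (shut) to 100 (fully open), set as the call begins (- or left out, the last holds). The fingers move at their own pace and stop on an object; FORCE is the grip in N (left out, the last holds). Time passes only in rows, so rows that do not move let the fingers close, or fill a call up. It gives the time, the measured TCP pose, the force, the opening and the grip force at its end, in the units of the state.
- ctrl.get_obs(): the state, without advancing time (a new reading comes with each control period).
- ctrl.get_image(name): name is "scene" or "side" or "wrist"; returns (picture, depth): 480x640x3 uint8, red, green, blue; 480x640 float32, m along the optical axis (not along the pixel's ray), 0 where there is no reading.
- ctrl.get_calibration(name): a dict with "fx", "fy", "cx", "cy" (pixels), "extrinsics" (4x4, takes a point from world to camera coordinates). Camera axes: x right, y down, z forward; pixel columns grow to the right and rows downward; lengths in m; the calibration is good to about 2 mm. A picture is of the moment at which its call begins: read the wrist's pose just before it. get_calibration takes no time and is no camera call; for the wrist camera it gives the pose at the moment of the call.
- ctrl.finish_job(): hands the job in; it is judged then, once.
The state is a dict: "t": time; "q": joint angles; "dq": joint speeds; "effort": joint torques, N m; "tool_pos": TCP position; "tool_rot": TCP orientation; "contact_force": force on the tool from outside, world axes, zero at the start; "wrist_torque": the same for the moment, N m; "opening": finger opening in m; "grip_force": force on a finger pad.
Only numpy, scipy, OpenCV 4.12 (cv2) and the standard library are available. Lean on these libraries where they do the work, as an engineer would, in place of code of your own. Each camera call takes 0.05 s, during which the arm holds its last target. There are 200 camera calls.

### The job

Set up a reading at the station: first move the long sensor rod from the white rack into the station's cup so that it stands there upright on the cup's floor, and let go of it. Then take the round stoppered flask off its cork rest, seat it upright, neck up, in the station's sprung ring, press it down until the ring is right at the bottom of its travel, and finish while still holding the flask pressed down. Leave the two short rods in the rack and the bottle and screwdriver where they are.

Things in the scene. Friction and masses are not known exactly. Their poses are not given: they have to be found in the camera images.
- station: Fixed aluminium base plate 130 x 255 mm (x, y) and 12 mm thick, bolted to the bench at a varying place and yaw; origin under its centre, z up, y along its length. It carries at y = +65 mm the black cup, and at y = -60 mm a round dark steel pedestal (100 mm across, top 45 mm above the bench) over which the sprung ring floats on three 6 mm guide pins.
- cup_floor (a point): Centre of the inner floor of the station's black cup, 17 mm above the bench. The cup is a round tube, 32 mm outside, 22 mm inside, 55 mm deep; axes as the station's.
- cup_rim (a point): Centre of the cup's open mouth, 72 mm above the bench.
- ring_top (a point): Centre of the top face of the station's steel spring ring: 100 mm outside, 48 mm hole, 10 mm thick. It lies 77 mm above the bench when up and moves down with the ring. A flask seated in the hole has its underside 11 mm below this point. The guide pins stand 43 mm from the ring's axis, tops 76 mm above the bench.
- ring (a joint): How far the ring is pushed down, in m: 0 = up (a preloaded spring keeps it there, also under the flask's weight), 0.016 = the lower stop. It starts down under about 3 N of push on the seated flask and reaches the stop at about 14 N; it springs back when the push ends.
- rod: The long black sensor rod: a plain cylinder 14 mm in diameter and 130 mm long, about 60 g, with two thin steel bands. Origin at the centre of its foot, z along it towards the top. It starts upright in one of the three holes of the rack, its foot 10 mm above the bench, its top 140 mm (50 mm higher than the short rods).
- rack: Fixed white block 145 x 50 x 50 mm (x, y, z), origin under its centre, with three 16 mm holes, 40 mm deep, at x = -45, 0 and +45 mm on its middle line. Each hole holds one rod.
- spare_a: Short black rod, 14 mm in diameter, 80 mm long, upright in the rack, its top 90 mm above the bench; origin at its foot. Stays there.
- spare_b: The other short rod, exactly like spare_a. Stays there.
- flask: Round amber glass flask with a weighted bottom, about 160 g, which rights itself on a ring: a ball 64 mm in diameter, a straight neck 26 mm in diameter from 61 to 102 mm above the underside, and a black stopper 32 mm in diameter from 102 to 114 mm. Origin at the underside of the ball, z up through the neck. It starts upright on the cork rest, its underside 9 mm above the bench.
- flask_rest: Fixed cork ring the flask starts on: 90 mm outside, 48 mm hole, 20 mm high; origin under its centre. Rack and cork rest may be on either side of the station.
- wash_bottle: Closed white plastic bottle, 60 mm across, 150 mm high, standing at the far side of the bench; origin under it. Stays there.
- screwdriver: Screwdriver lying at the far side of the bench. Stays there.

How it is judged:
On the way, in this order (a step that is already met when the one before it is completed fails the run):
1. the long rod stands upright on the floor of the cup, let go (horizontal distance between rod and cup_floor below 0.009 m and z of rod in the frame of cup_floor below 0.006 m and angle between rod's own z axis and vertical below 0.2 rad and contact force between the fingers and rod below 0.1 N and linear speed of rod below 0.03 m/s), for 0.2 s.
2. the flask sits upright and centred in the sprung ring (horizontal distance between flask and ring_top below 0.006 m and z of flask in the frame of ring_top between -0.015 and -0.007 m and angle between flask's own z axis and vertical below 0.15 rad), for 0.1 s.
At the end, for the whole second after the job is handed in: Rod in cup: foot within 6 mm of floor, 9 mm of axis, tilt < 0.2 rad, at rest, let go. Flask in ring: within 6 mm of axis, underside 7-15 mm below ring top, tilt < 0.15 rad. Ring down > 13 of 16 mm, fingers on flask > 4 N, flask on station > 8 N, held through the last second (all of step 1 and all of step 2 and value of joint ring above 0.013 m and contact force between flask and station above 8 N and contact force between the fingers and flask above 4 N); the arm keeps its last pose, push and grip.
It fails at once if a short rod was lifted or knocked out of the rack (distance of any of spare_a, spare_b from where it was at the start of the episode above 0.02 m).
It fails at once if the bottle or the screwdriver was disturbed (distance of any of wash_bottle, screwdriver from where it was at the start of the episode above 0.03 m or angle between wash_bottle's own z axis and vertical above 0.5 rad).
It also fails if it takes over 67 s, if anything falls off the work surface, if the arm or the gripper's body presses on something with over 40 N, if the wrist force passes 120 N, or if a joint passes its speed limit or range.

## Working session

There is one attempt and no reset: what is moved stays moved. The work goes in short steps, Python scripts to look and compute and a shell command to move; the robot and the scene stay as the last step left them, time stands still between calls to the robot, and variables do not carry over. Pictures are saved under pics/ and viewed, at most 10 in all, crops included, and the job is handed in when it is done.

```bash
ls; mkdir -p pics; cat > h.py <<'E'
import numpy as np, cv2
from station import ctrl
def grab(n,tag):
    c=ctrl.get_calibration(n); im,d=ctrl.get_image(n)
    np.savez(f'pics/{tag}.npz',im=im,d=d,K=[c['fx'],c['fy'],c['cx'],c['cy']],E=c['extrinsics'])
    cv2.imwrite(f'pics/{tag}.png',im[:,:,::-1]); return load(tag)
def load(tag): return np.load(f'pics/{tag}.npz')
def cloud(z):
    fx,fy,cx,cy=z['K'];d=z['d'].astype(float);v,u=np.mgrid[:480,:640]
    P=np.stack([(u-cx)/fx*d,(v-cy)/fy*d,d],-1);E=z['E']
    W=(P-E[:3,3])@E[:3,:3]; W[d==0]=np.nan; return W
def proj(z,p):
    fx,fy,cx,cy=z['K'];E=z['E'];q=E[:3,:3]@np.array(p,float)+E[:3,3]
    return np.array([fx*q[0]/q[2]+cx,fy*q[1]/q[2]+cy])
E
python3 - <<'E'
from h import *
a=grab('scene','s0');b=grab('side','d0')
print(ctrl.get_obs()); 
for z in(a,b): print(z['K'],np.linalg.inv(z['E']).round(3), (z['d']>0).mean())
cv2.imwrite('pics/both.png',cv2.resize(np.vstack([a['im'],b['im']])[:,:,::-1],(400,600)))
E
```

```text
pics
{'t': 0.1, 'q': array([-1.23500661e+00,  5.33076067e-02,  1.61413251e+00,  3.89629626e-05,
        1.47599479e+00, -1.18995873e-01]), 'dq': array([ 0.00033165,  0.00148712, -0.00308551, -0.00114374,  0.00168107,
        0.00038156]), 'effort': array([-2.69697175e-04, -3.94908035e+01, -3.71361887e+01, -2.25852345e-04,
        3.90049769e-03, -8.69150767e-06]), 'tool_pos': array([ 0.27437341, -0.56094255,  0.23019   ]), 'tool_rot': array([-3.05893303e+00, -7.07815477e-01,  2.52353722e-04]), 'contact_force': array([ 0.40844397, -0.68448505,  0.16249996]), 'wrist_torque': array([ 0.03573679, -0.03004712,  0.01915494]), 'grip_force': 0.0, 'opening': 0.08525622539632925}
[503.82148645 503.82148645 325.02759225 234.92080945] [[ 0.38   0.516 -0.768  1.362]
 [ 0.925 -0.208  0.317 -0.335]
 [ 0.004 -0.831 -0.556  0.645]
 [ 0.     0.     0.     1.   ]] 0.9959114583333334
[524.5105209  524.5105209  318.98670549 237.28952875] [[-0.992 -0.064  0.109  0.458]
 [-0.126  0.563 -0.817  0.909]
 [-0.009 -0.824 -0.567  0.687]
 [ 0.     0.     0.     1.   ]] 0.9961783854166667
```

View pics/s0.png

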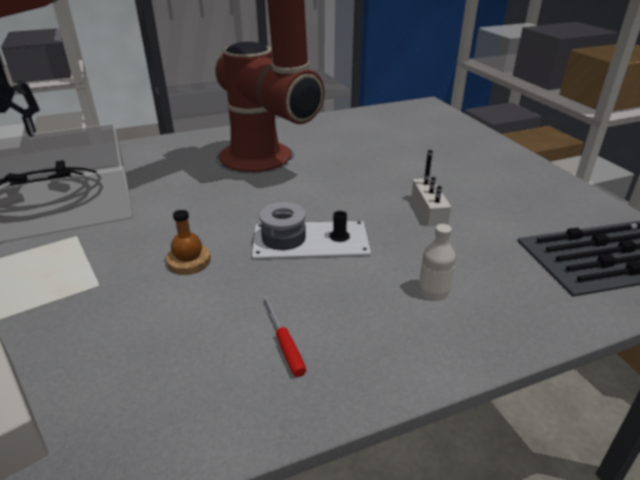

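View pics/d0.png

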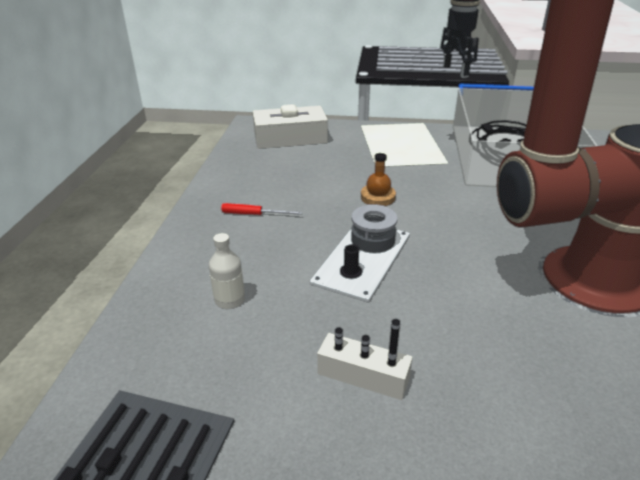

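Scene view: long rod top at (430,152), with the rack at (432,200), cup (340,225), ring (283,215) and flask (184,240). Side view: rod top at (396,322), cup (351,260), ring (374,218) and flask (379,180). Next I'll get positions from the depth in both views.

```bash
python3 - <<'E'
from h import *
B={'s0':dict(rod=(418,145,442,185),rack=(405,175,455,228),plate=(245,195,375,262),flask=(160,205,215,275)),
   'd0':dict(rod=(384,312,406,368),rack=(312,318,418,400),plate=(305,200,415,302),flask=(355,150,402,206))}
for t in B:
    z=load(t);W=cloud(z);im=z['im'].astype(int);S=im.sum(-1)
    def pts(b,m): 
        x0,y0,x1,y1=b;w=W[y0:y1,x0:x1];return w[m[y0:y1,x0:x1]&np.isfinite(w[...,2])]
    Z=W[...,2]
    bb=B[t]
    p=pts(bb['rod'],(S<150)&(Z>.1)&(Z<.16));print(t,'rod',len(p),p.mean(0).round(4),p[:,2].max().round(4))
    p=pts(bb['rack'],(S>350)&(Z>.044)&(Z<.056));r=cv2.minAreaRect(p[:,:2].astype(np.float32)*1000);print('rack',len(p),np.median(p[:,2]),r)
    p=pts(bb['rack'],(S<150)&(Z>.080)&(Z<.096));print('spares',len(p),p.round(3)[::3].tolist())
    p=pts(bb['plate'],(S>300)&(Z>.006)&(Z<.018));r=cv2.minAreaRect(p[:,:2].astype(np.float32)*1000);print('plate',len(p),r)
    p=pts(bb['plate'],(Z>.073)&(Z<.083)&(S>200));print('ring',len(p),np.median(p[:,2]),cv2.minEnclosingCircle(p[:,:2].astype(np.float32)*1000))
    p=pts(bb['plate'],(Z>.06)&(Z<.08)&(S<120));print('cup',len(p),p.mean(0))
    p=pts(bb['flask'],(Z>.105)&(Z<.14));print('stopper',len(p),p.mean(0).round(4),p[:,2].max())
    p=pts(bb['flask'],(Z>.012)&(Z<.028));print('cork',len(p),cv2.minEnclosingCircle(p[:,:2].astype(np.float32)*1000),p[:,2].max())
E
```

```text
s0 rod 49 [0.4255 0.3223 0.1187] 0.1419
rack 421 0.05182717310368405 ((466.9644775390625, 313.999267578125), (51.23284912109375, 147.33096313476562), 75.53624725341797)
spares 15 [[0.465, 0.311, 0.09], [0.466, 0.311, 0.088], [0.472, 0.308, 0.083], [0.511, 0.301, 0.091], [0.511, 0.301, 0.089]]
plate 2449 ((440.50262451171875, 8.011367797851562), (255.19012451171875, 230.85659790039062), 70.95763397216797)
ring 811 0.07888893481279925 ((481.71832275390625, -21.731857299804688), 94.28426361083984)
cup 113 [0.5108568  0.05097679 0.06814324]
stopper 216 [ 0.4675 -0.2741  0.1199] 0.12688091915500208
cork 581 ((463.3208923339844, -274.3041076660156), 45.72214889526367) 0.027850607292692314
d0 rod 115 [0.4227 0.3318 0.1197] 0.1422
rack 1920 0.04953027579507102 ((466.8171691894531, 315.45904541015625), (54.280452728271484, 145.64022827148438), 75.21617889404297)
spares 93 [[0.512, 0.301, 0.088], [0.507, 0.303, 0.09], [0.51, 0.304, 0.089], [0.505, 0.304, 0.09], [0.51, 0.306, 0.089], [0.505, 0.305, 0.089], [0.508, 0.309, 0.089], [0.466, 0.314, 0.091], [0.469, 0.315, 0.09], [0.465, 0.313, 0.088]
[... 171 characters left out ...]
4, 0.094], [0.42, 0.332, 0.093], [0.426, 0.334, 0.092], [0.421, 0.332, 0.091], [0.427, 0.332, 0.087], [0.422, 0.334, 0.091], [0.427, 0.332, 0.085], [0.422, 0.335, 0.089], [0.427, 0.332, 0.083], [0.422, 0.332, 0.085], [0.426, 0.331, 0.08], [0.422, 0.334, 0.084], [0.425, 0.334, 0.082], [0.419, 0.332, 0.08]]
plate 2766 ((470.343994140625, -55.368927001953125), (363.4385070800781, 131.35821533203125), 71.3934097290039)
ring 778 0.07685902581276924 ((485.0963439941406, -27.312314987182617), 90.8472671508789)
cup 122 [0.50607648 0.05838284 0.06719622]
stopper 125 [ 0.4631 -0.2667  0.1183] 0.12489036498326339
cork 350 ((465.3594055175781, -269.85052490234375), 47.67863464355469) 0.02794629421892347
```

```bash
R=".024 .071 .006 -.018;"; 
python3 -m crank '.024 .071 .006 -.018;.024 .071 .006 -.018;.024 .071 .006 -.018;.024 .071 .006 -.018;.024 .071 .006 -.018' 100
python3 -m crank '.024 .071 .006 -.018;.024 .071 .006 -.018;.024 .071 .006 -.018;.024 .071 .006 -.018;.024 .071 .006 -.018'
python3 -m crank '.004 .071 .006 -.018;.004 .071 .006 -.018;.004 .071 .006 -.018;.004 .071 .006 -.018;0 0 0 0'
python3 - <<'E'
from h import *
grab('wrist','w1')
E
python3 -m crank '.004 .071 .006 -.018;.004 .071 .006 -.018;.004 .071 .006 -.018;.004 .071 .006 -.018;.004 .071 .006 -.018'
python3 -m crank '.004 .071 .006 -.018;.004 .071 .006 -.018;.004 .071 .006 -.018;.004 .071 .006 -.018;0 0 0 0'
python3 - <<'E'
from h import *
print(ctrl.get_obs()['q']);a=grab('wrist','w2');b=load('w1')
cv2.imwrite('pics/w12.png',cv2.resize(np.hstack([b['im'],a['im']])[:,:,::-1],(800,300)))
for z in(b,a): print(np.linalg.inv(z['E']).round(3),z['K'])
E
```

```text
t: 0.52
tool_pos: [0.3345, -0.3821, 0.2457]
tool_rot: [-3.102, -0.487, 0.001]
contact_force: [1.2, 0.1, 0.3]
opening: 0.0855
grip_force: 0.0
t: 0.93
tool_pos: [0.3945, -0.2046, 0.261]
tool_rot: [-3.13, -0.267, 0.0]
contact_force: [1.9, -0.2, 0.7]
opening: 0.0856
grip_force: 0.0
t: 1.35
tool_pos: [0.4026, -0.0597, 0.2738]
tool_rot: [-3.138, -0.103, -0.002]
contact_force: [-0.1, 0.2, 0.3]
opening: 0.0854
grip_force: 0.0
t: 1.82
tool_pos: [0.4126, 0.1135, 0.288]
tool_rot: [3.138, -0.134, -0.0]
contact_force: [1.0, -0.6, 0.2]
opening: 0.0855
grip_force: 0.0
t: 2.23
tool_pos: [0.4208, 0.2585, 0.2999]
tool_rot: [-3.126, 0.301, 0.002]
contact_force: [0.4, -0.7, 0.9]
opening: 0.0852
grip_force: 0.0
[ 3.99039452e-01 -2.98812955e-01  1.82122347e+00  1.71424864e-03
  1.61944468e+00  2.16189267e+00]
[[ 0.065 -0.954 -0.292  0.477]
 [-0.998 -0.063 -0.017 -0.055]
 [-0.002  0.292 -0.956  0.416]
 [ 0.     0.     0.     1.   ]] [335.75523191 335.75523191 321.17492307 237.92672162]
[[-0.191 -0.938 -0.289  0.494]
 [-0.982  0.182  0.058  0.244]
 [-0.002  0.295 -0.956  0.442]
 [ 0.     0.     0.     1.   ]] [335.75523191 335.75523191 321.17492307 237.92672162]
```

View pics/w12.png

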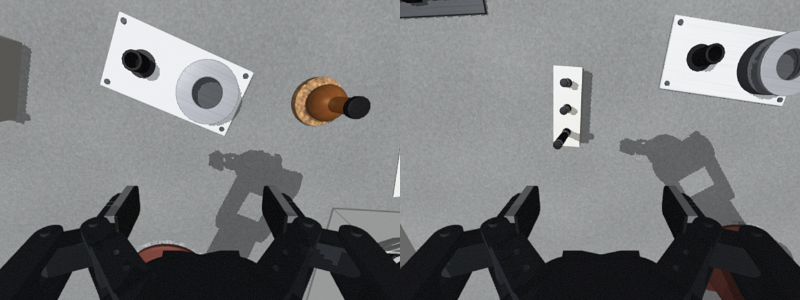

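The wrist pair shows (left) the cup at about (133,62), the ring hole at (207,95), the flask at (325,103). On the right the rack is at (567,106) with the long rod at its near end, (563,137). I'll refine positions from the wrist depth.

```bash
cat > m.py <<'E'
from h import *
import sys
from scipy.optimize import least_squares
def circ(p,r=None):
    f=lambda a:np.hypot(p[:,0]-a[0],p[:,1]-a[1])-(a[2] if r is None else r)
    s=least_squares(f,[*p[:,:2].mean(0),.03][:3 if r is None else 2],loss='soft_l1',f_scale=.002);return s.x.round(4)
def near(W,c,r): return np.hypot(W[...,0]-c[0],W[...,1]-c[1])<r
for t in sys.argv[1:]:
    z=load(t);W=cloud(z);Z=W[...,2];S=z['im'].astype(int).sum(-1);vis=np.isfinite(Z)
    def rep(n,m):
        p=W[m&vis]; print(t,n,len(p),(p.mean(0).round(4),p.min(0).round(3),p.max(0).round(3)) if len(p) else ''); return p
    for n,c,zz in(('rodtop',(.4235,.326),(.136,.145)),('sp1',(.467,.3147),(.086,.095)),('sp2',(.5105,.303),(.086,.095)),('cuprim',(.51,.055),(.069,.076)),('stopper',(.465,-.27),(.118,.13))):
        p=rep(n,near(W,c,.035)&(Z>zz[0])&(Z<zz[1]))
        if len(p)>20: print('   mec',[np.round(v,1) for v in cv2.minEnclosingCircle(p[:,:2].astype(np.float32)*1000)])
    p=W[near(W,(.467,.3147),.1)&(Z>.047)&(Z<.053)&(S>350)]
    if len(p)>50: print('rack',cv2.minAreaRect(p[:,:2].astype(np.float32)*1000),np.median(p[:,2]))
    rg=near(W,(.48,-.06),.12)&(Z>.073)&(Z<.082)&(S>250)
    if rg.sum()>200:
        m=rg.astype(np.uint8);cs,h=cv2.findContours(m,cv2.RETR_CCOMP,cv2.CHAIN_APPROX_NONE)
        for c,hh in zip(cs,h[0]):
            if len(c)>30: q=c[:,0];print('ring contour',len(c),circ(W[q[:,1],q[:,0]]))
        print('ring z',np.median(Z[rg]))
    p=W[near(W,(.495,0),.15)&(Z>.008)&(Z<.016)&(S>450)]
    if len(p)>50: print('plate',cv2.minAreaRect(p[:,:2].astype(np.float32)*1000),np.median(p[:,2]))
    for n in('rod',): pass
E
python3 m.py w1 w2
```

```text
w1 rodtop 0 
w1 sp1 0 
w1 sp2 0 
w1 cuprim 489 (array([0.5064, 0.0524, 0.0711]), array([0.491, 0.037, 0.069]), array([0.522, 0.068, 0.074]))
   mec [array([506.4,  52.5]), np.float64(15.9)]
w1 stopper 1123 (array([ 0.4616, -0.2733,  0.1219]), array([ 0.446, -0.291,  0.118]), array([ 0.476, -0.259,  0.124]))
   mec [array([ 461.1, -275. ]), np.float64(16.5)]
ring contour 290 [ 0.4659 -0.0653  0.0491]
ring contour 143 [ 0.4657 -0.0651  0.0243]
ring z 0.07638595025675199
plate ((485.2911071777344, -8.76422119140625), (254.0924530029297, 129.85415649414062), 71.04914855957031) 0.011391332924070074
w2 rodtop 179 (array([0.4221, 0.3247, 0.139 ]), array([0.415, 0.318, 0.136]), array([0.428, 0.332, 0.141]))
   mec [array([421.8, 325. ]), np.float64(7.1)]
w2 sp1 144 (array([0.4654, 0.3133, 0.089 ]), array([0.458, 0.307, 0.086]), array([0.472, 0.32 , 0.091]))
   mec [array([465.1, 313.6]), np.float64(7.2)]
w2 sp2 165 (array([0.5085, 0.3017, 0.0892]), array([0.502, 0.295, 0.086]), array([0.515, 0.309, 0.091]))
   mec [array([508.6, 302.1]), np.float64(7.2)]
w2 cuprim 459 (array([0.5062, 0.0535, 0.071 ]), array([0.49 , 0.038, 0.069]), array([0.522, 0.069, 0.074]))
   mec [array([506.1,  53.3]), np.float64(16.2)]
w2 stopper 0 
rack ((464.9383544921875, 313.5369873046875), (50.04481887817383, 145.2130584716797), 75.1484375) 0.04939474096930861
ring contour 335 [ 0.4658 -0.0555  0.0408]
ring z 0.07625601851500798
plate ((485.2824401855469, -8.269012451171875), (255.0018310546875, 129.99673461914062), 71.07228088378906) 0.011283211694581142
```

```bash

python3 -m crank '0 .066 0 -.02;.002 .066 0 -.02;0 0 -.06 0;0 0 -.06 0;0 0 0 0' 
python3 -m crank '0 0 -.04 0;0 0 -.04 0;0 0 -.02 0;0 0 0 0;0 0 0 0'
python3 - <<'E'
from h import *
grab('wrist','w3')
E
python3 m.py w3
```

```text
t: 2.7
tool_pos: [0.4192, 0.318, 0.2327]
tool_rot: [3.107, -0.405, -0.015]
contact_force: [-1.6, -0.0, -2.5]
opening: 0.0854
grip_force: 0.0
t: 3.12
tool_pos: [0.422, 0.3202, 0.1908]
tool_rot: [3.115, -0.407, -0.0]
contact_force: [-0.1, 0.7, 0.6]
opening: 0.0855
grip_force: 0.0
w3 rodtop 393 (array([0.4223, 0.325 , 0.1392]), array([0.414, 0.318, 0.136]), array([0.429, 0.332, 0.142]))
   mec [array([421.5, 325.2]), np.float64(7.3)]
w3 sp1 300 (array([0.4653, 0.3137, 0.0892]), array([0.458, 0.307, 0.086]), array([0.472, 0.321, 0.092]))
   mec [array([464.9, 313.7]), np.float64(7.1)]
w3 sp2 356 (array([0.5083, 0.3023, 0.0891]), array([0.502, 0.295, 0.086]), array([0.515, 0.309, 0.091]))
   mec [array([508.4, 302.3]), np.float64(7.2)]
w3 cuprim 0 
w3 stopper 0 
rack ((464.8136291503906, 313.80352783203125), (50.1473388671875, 145.2241973876953), 75.19078826904297) 0.049427721673052066
plate ((491.4307556152344, 60.324241638183594), (121.99551391601562, 97.72605895996094), 71.41371154785156) 0.011299358265321482
```

```bash

python3 -m crank '0 .010 -.04 0;0 0 -.04 0;0 0 -.04 0;0 0 -.03 0;0 0 -.018 0' 
python3 -m crank '0 0 0 0;0 0 0 0;0 0 0 0;0 0 0 0;0 0 0 0' 0 40
python3 -m crank '0 0 0 0;0 0 0 0;0 0 0 0;0 0 0 0;0 0 0 0'
```

```text
t: 3.58
tool_pos: [0.4217, 0.3259, 0.1061]
tool_rot: [3.115, -0.405, 0.0]
contact_force: [0.3, -0.4, -0.7]
opening: 0.0854
grip_force: 0.0
t: 4.0
tool_pos: [0.4224, 0.3265, 0.1078]
tool_rot: [-3.114, 0.404, -0.003]
contact_force: [-0.3, 0.4, 0.0]
opening: 0.0258
grip_force: 0.0
t: 4.42
tool_pos: [0.4222, 0.3262, 0.1074]
tool_rot: [-3.115, 0.405, -0.002]
contact_force: [0.3, -1.2, 4.6]
opening: 0.0127
grip_force: 39.0
```

```bash

python3 -m crank '0 0 .02 0;0 0 .03 0;0 0 .04 0;0 0 .05 0;0 0 .05 0' 
python3 -m crank '.012 -.039 0 0;.024 -.078 0 0;.024 -.078 0 0;.024 -.078 0 0;.024 -.078 0 0' 
python3 -m crank '.024 -.078 0 0;.024 -.078 0 0;.012 -.039 0 0;0 0 0 0;0 0 0 0' 
python3 - <<'E'
from h import *
print(ctrl.get_obs()['tool_pos']);a=grab('wrist','w4');b=grab('side','d4');c=grab('scene','s4')
cv2.imwrite('pics/v4.png',np.hstack([a['im'][0:480,160:480],b['im'][190:310,300:420].repeat(4,0).repeat(4,1)])[:,:,::-1])
E
python3 m.py w4
```

```text
t: 4.83
tool_pos: [0.4207, 0.3257, 0.2014]
tool_rot: [3.114, -0.405, -0.003]
contact_force: [0.3, -0.1, -0.6]
opening: 0.0129
grip_force: 39.1
t: 5.25
tool_pos: [0.4753, 0.1491, 0.2013]
tool_rot: [-3.115, 0.403, 0.0]
contact_force: [1.3, -0.5, -0.8]
opening: 0.0126
grip_force: 39.2
t: 5.67
tool_pos: [0.5054, 0.0523, 0.2011]
tool_rot: [-3.114, 0.408, 0.002]
contact_force: [-0.2, -0.0, -0.9]
opening: 0.0129
grip_force: 39.2
[0.50538141 0.05232928 0.20106327]
w4 rodtop 0 
w4 sp1 212 (array([0.4658, 0.312 , 0.0888]), array([0.459, 0.306, 0.086]), array([0.472, 0.32 , 0.091]))
   mec [array([464.5, 312.6]), np.float64(7.7)]
w4 sp2 233 (array([0.5089, 0.3004, 0.0889]), array([0.502, 0.294, 0.086]), array([0.516, 0.309, 0.091]))
   mec [array([508.5, 301.2]), np.float64(7.6)]
w4 cuprim 457 (array([0.5096, 0.0524, 0.0711]), array([0.493, 0.037, 0.069]), array([0.522, 0.068, 0.073]))
   mec [array([506.2,  52.8]), np.float64(15.8)]
w4 stopper 0 
rack ((464.8712463378906, 313.8579406738281), (51.846134185791016, 146.3399200439453), 75.4621810913086) 0.04943737322124209
ring contour 335 [ 0.466  -0.0651  0.0491]
ring contour 163 [ 0.4655 -0.0649  0.0246]
ring z 0.0763199029294904
plate ((485.14111328125, -8.639419555664062), (255.0545196533203, 129.47662353515625), 71.03115844726562) 0.011353439064547576
```

View pics/v4.png

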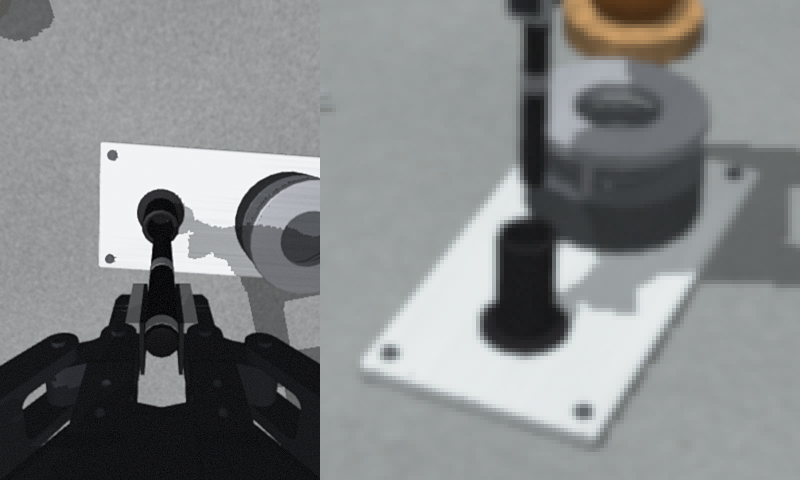

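The rod hangs upright above the cup; in the left half its foot is at about (160,230), over the cup mouth at (161,208). I'll measure the rod's lean from the depth.

```bash
python3 - <<'E'
from h import *
for t in('w4','d4','s4'):
    z=load(t);W=cloud(z);C=np.linalg.inv(z['E'])[:3,3]
    for a in np.arange(.09,.25,.02):
        p=W[(np.hypot(W[...,0]-.506,W[...,1]-.053)<.02)&(W[...,2]>a)&(W[...,2]<a+.02)]
        if len(p)>3:
            m=np.median(p,0);v=C-m;v[2]=0;v/=np.linalg.norm(v)
            print(t,round(a,2),len(p),(m-v*.0065).round(4),p[:,2].min().round(3),p[:,2].max().round(3))
E
```

```text
w4 0.09 39 [0.5043 0.0526 0.1074] 0.104 0.11
w4 0.11 154 [0.5042 0.0517 0.1204] 0.11 0.13
w4 0.13 207 [0.5042 0.0518 0.1403] 0.13 0.15
w4 0.15 286 [0.5045 0.0518 0.1622] 0.15 0.17
w4 0.17 377 [0.5043 0.0519 0.1807] 0.17 0.19
w4 0.19 764 [0.5049 0.0523 0.2048] 0.19 0.21
w4 0.21 2184 [0.5066 0.0531 0.221 ] 0.21 0.23
w4 0.23 3261 [0.5042 0.0546 0.2374] 0.23 0.25
d4 0.09 15 [0.5066 0.0519 0.1068] 0.103 0.109
d4 0.11 61 [0.5069 0.0532 0.1199] 0.11 0.13
d4 0.13 63 [0.5056 0.0526 0.1402] 0.131 0.149
d4 0.15 61 [0.5061 0.0539 0.1602] 0.15 0.169
d4 0.17 64 [0.5067 0.0539 0.1794] 0.17 0.19
d4 0.19 65 [0.505  0.0554 0.2026] 0.19 0.209
d4 0.21 98 [0.5015 0.0603 0.2199] 0.21 0.23
d4 0.23 66 [0.4982 0.0433 0.2363] 0.23 0.249
s4 0.09 7 [0.5023 0.0569 0.1072] 0.105 0.109
s4 0.11 50 [0.5037 0.055  0.1195] 0.11 0.129
s4 0.13 56 [0.503  0.0552 0.1402] 0.13 0.15
s4 0.15 59 [0.5043 0.0546 0.16  ] 0.15 0.17
s4 0.17 64 [0.5037 0.0551 0.1802] 0.17 0.19
s4 0.19 69 [0.5044 0.0544 0.2033] 0.19 0.21
s4 0.21 174 [0.5053 0.0544 0.2201] 0.21 0.23
s4 0.23 143 [0.5059 0.0562 0.2368] 0.23 0.25
```

```bash

python3 -m crank '.003 .002 -.03 0;0 0 -.04 0;0 0 -.04 0;0 0 -.03 0;0 0 -.02 0' 
python3 -m crank '0 0 -.004 0;0 0 -.003 0;0 0 -.003 0;0 0 -.002 0;0 0 0 0'
```

```text
t: 6.23
tool_pos: [0.5056, 0.0555, 0.1192]
tool_rot: [-3.116, 0.401, 0.005]
contact_force: [-0.0, 0.3, -0.8]
opening: 0.013
grip_force: 39.2
t: 6.65
tool_pos: [0.5076, 0.0541, 0.1162]
tool_rot: [-3.115, 0.405, -0.002]
contact_force: [0.4, 0.5, -1.1]
opening: 0.0125
grip_force: 39.2
```

```bash

python3 -m crank '0 0 -.002 0;0 0 -.001 0;0 0 -.001 0;0 0 0 0;0 0 0 0' 
python3 -m crank '0 0 -.001 0;0 0 0 0;0 0 0 0;0 0 0 0;0 0 0 0'
```

```text
t: 7.07
tool_pos: [0.5078, 0.0539, 0.1144]
tool_rot: [-3.115, 0.405, -0.003]
contact_force: [-0.8, 0.2, 4.1]
opening: 0.0125
grip_force: 39.8
t: 7.48
tool_pos: [0.5079, 0.0539, 0.1143]
tool_rot: [3.115, -0.405, 0.003]
contact_force: [-1.5, -0.6, 6.9]
opening: 0.0126
grip_force: 40.1
```

Contact with the floor shows as 7 N upward. Now I'll release, rise and check.

```bash

python3 -m crank '0 0 0 0;0 0 0 0;0 0 0 0;0 0 0 0;0 0 0 0' 100
python3 -m crank '0 0 0 0;0 0 .03 0;0 0 .04 0;0 0 .05 0;0 0 .06 0' 
python3 - <<'E'
from h import *
z=grab('side','d5');W=cloud(z);C=np.linalg.inv(z['E'])[:3,3]
for a in np.arange(.08,.16,.02):
        p=W[(np.hypot(W[...,0]-.506,W[...,1]-.053)<.02)&(W[...,2]>a)&(W[...,2]<a+.02)]
        if len(p)>3:
            m=np.median(p,0);v=C-m;v[2]=0;v/=np.linalg.norm(v)
            print(round(a,2),len(p),(m-v*.0065).round(4),p[:,2].max().round(3))
E
```

```text
t: 7.9
tool_pos: [0.5067, 0.0541, 0.1123]
tool_rot: [3.115, -0.405, -0.001]
contact_force: [-0.0, -0.1, 0.2]
opening: 0.0728
grip_force: 0.0
t: 8.32
tool_pos: [0.5058, 0.0541, 0.2019]
tool_rot: [3.115, -0.405, -0.006]
contact_force: [-0.4, 0.0, 0.2]
opening: 0.0855
grip_force: 0.0
0.08 56 [0.5098 0.0541 0.0898] 0.1
0.1 57 [0.5084 0.0535 0.1091] 0.119
0.12 62 [0.509  0.0541 0.13  ] 0.139
0.14 41 [0.5095 0.053  0.146 ] 0.148
```

Rod top is at 0.148 m and it stands upright. On to the flask.

```bash

python3 -m crank '-.01 -.073 0 0;-.01 -.073 0 0;-.01 -.073 0 0;-.01 -.073 0 0;-.01 -.073 0 0' 
python3 -m crank '-.01 -.073 0 0;-.01 -.073 0 0;-.01 -.073 0 0;-.01 -.073 0 0;0 0 0 0' 
python3 -m crank '0 0 0 0;0 0 0 0;0 0 0 0;0 0 0 0;0 0 0 0' 
python3 - <<'E'
from h import *
print(ctrl.get_obs()['tool_pos']);grab('wrist','w6')
E
python3 m.py w6
```

```text
t: 8.78
tool_pos: [0.4816, -0.1299, 0.2029]
tool_rot: [3.115, -0.404, 0.001]
contact_force: [1.8, -0.1, 0.5]
opening: 0.0849
grip_force: 0.0
t: 9.2
tool_pos: [0.4609, -0.2797, 0.2028]
tool_rot: [3.112, -0.413, 0.0]
contact_force: [-1.2, 0.1, -0.1]
opening: 0.0856
grip_force: 0.0
t: 9.62
tool_pos: [0.4624, -0.2733, 0.2028]
tool_rot: [-3.116, 0.402, -0.0]
contact_force: [-0.2, -0.1, 0.5]
opening: 0.0851
grip_force: 0.0
[ 0.46236465 -0.27329167  0.20281107]
w6 rodtop 0 
w6 sp1 0 
w6 sp2 0 
w6 cuprim 0 
w6 stopper 1501 (array([ 0.4622, -0.2753,  0.122 ]), array([ 0.446, -0.291,  0.118]), array([ 0.477, -0.259,  0.124]))
   mec [array([ 461.5, -275.2]), np.float64(15.9)]
ring contour 308 [ 0.4659 -0.0657  0.049 ]
ring contour 152 [ 0.4659 -0.0657  0.0246]
ring z 0.07645415190782155
plate ((479.1535339355469, -26.74919891357422), (216.49264526367188, 129.52056884765625), 70.99640655517578) 0.011444635288703556
```

```bash

python3 -m crank '-.002 -.004 -.04 0;0 0 -.06 0;0 0 -.05 0;0 0 -.04 0;0 0 -.03 0' 
python3 -m crank '0 0 -.03 0;0 0 -.015 0;0 0 0 0;0 0 0 0;0 0 0 0' 
python3 -m crank '0 0 0 0;0 0 0 0;0 0 0 0;0 0 0 0;0 0 0 0' 0 60
python3 -m crank '0 0 0 0;0 0 0 0;0 0 0 0;0 0 0 0;0 0 0 0'
```

```text
t: 10.08
tool_pos: [0.4603, -0.2751, 0.0905]
tool_rot: [-3.114, 0.403, 0.004]
contact_force: [-0.0, 0.9, 0.8]
opening: 0.0851
grip_force: 0.0
t: 10.5
tool_pos: [0.4618, -0.2768, 0.0716]
tool_rot: [3.114, -0.404, 0.003]
contact_force: [0.4, -0.3, -0.3]
opening: 0.0857
grip_force: 0.0
t: 10.92
tool_pos: [0.4612, -0.2765, 0.0706]
tool_rot: [3.115, -0.405, 0.001]
contact_force: [0.4, 0.4, 1.5]
opening: 0.0267
grip_force: 58.7
t: 11.33
tool_pos: [0.4612, -0.2764, 0.0705]
tool_rot: [-3.115, 0.405, -0.001]
contact_force: [-0.3, 1.9, 2.6]
opening: 0.0263
grip_force: 58.4
```

```bash

python3 -m crank '0 0 .02 0;0 0 .03 0;0 0 .05 0;0 0 .05 0;0 0 .05 0' 
python3 -m crank '0 .04 0 0;.002 .07 0 0;.002 .075 0 0;.002 .075 0 0;.002 .07 0 0' 
python3 -m crank '0 .06 0 0;0 .03 0 0;0 0 0 0;0 0 0 0;0 0 0 0' 
python3 - <<'E'
from h import *
print(ctrl.get_obs()['tool_pos']);a=grab('wrist','w7');b=grab('side','d7');c=grab('scene','s7')
cv2.imwrite('pics/v7.png',np.hstack([a['im'][120:480,180:500],b['im'][150:270,310:430].repeat(3,0).repeat(3,1),])[:,:,::-1])
W=cloud(b)
for z in(a,b,c):
    W=cloud(z);im=z['im'].astype(int)
    am=(im[...,0]>im[...,2]+40)&(np.hypot(W[...,0]-.466,W[...,1]+.066)<.05)&(W[...,2]>.1)&(W[...,2]<.18)
    p=W[am]; print('amber',len(p),p.min(0).round(3) if len(p) else '')
    p=p[p[:,2]<.165]   # ball fit r=.032
    if len(p)>30:
        from scipy.optimize import least_squares
        s=least_squares(lambda c:np.linalg.norm(p-c,axis=1)-.032,[.466,-.066,.14],loss='soft_l1',f_scale=.001);print('ball',s.x.round(4))
    p=W[(np.hypot(W[...,0]-.466,W[...,1]+.066)<.03)&(W[...,2]>.205)&(W[...,2]<.235)&(im.sum(-1)<200)];
    if len(p): print('stop',len(p),p.mean(0).round(4))
E
python3 m.py w7 | grep ring
```

```text
t: 11.75
tool_pos: [0.4603, -0.2763, 0.1709]
tool_rot: [-3.115, 0.405, 0.003]
contact_force: [0.6, 1.1, -1.4]
opening: 0.0264
grip_force: 58.6
t: 12.17
tool_pos: [0.4643, -0.11, 0.1702]
tool_rot: [3.115, -0.406, -0.001]
contact_force: [1.0, 0.3, -1.5]
opening: 0.0265
grip_force: 58.9
t: 12.58
tool_pos: [0.4649, -0.0672, 0.1703]
tool_rot: [3.115, -0.405, -0.0]
contact_force: [-0.0, 0.8, -1.9]
opening: 0.0266
grip_force: 59.4
[ 0.46493599 -0.06717544  0.17030662]
amber 6416 [ 0.454 -0.097  0.139]
ball [ 0.4645 -0.0661  0.1397]
stop 9976 [ 0.4716 -0.0678  0.2204]
amber 615 [ 0.436 -0.075  0.119]
ball [ 0.4669 -0.0657  0.1403]
stop 86 [ 0.4594 -0.0549  0.2212]
amber 561 [ 0.459 -0.096  0.127]
ball [ 0.4639 -0.0651  0.1425]
stop 383 [ 0.4728 -0.0687  0.2196]
ring contour 405 [ 0.4665 -0.0655  0.0475]
ring z 0.07640652279307766
```

View pics/v7.png

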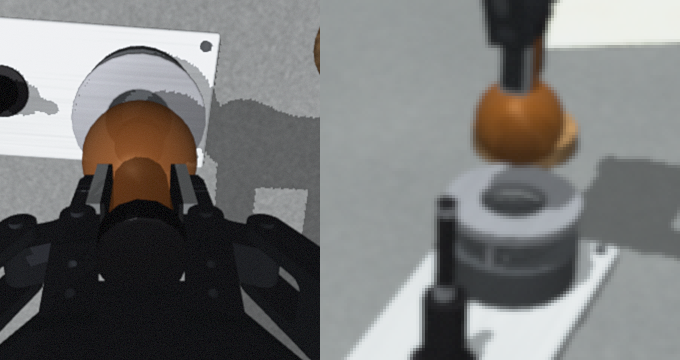

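The left half shows the flask over the ring hole at (140,130). The right half shows it upright above the ring at (515,190) with the rod standing in the cup. The ball is within about 1 mm of the ring axis, so I'll lower it.

```bash

python3 -m crank '.002 0 -.015 0;0 0 -.02 0;0 0 -.02 0;0 0 -.015 0;0 0 -.006 0' 
python3 -m crank '0 0 -.004 0;0 0 -.003 0;0 0 -.002 0;0 0 0 0;0 0 0 0'
```

```text
t: 13.15
tool_pos: [0.4646, -0.0662, 0.1296]
tool_rot: [-3.115, 0.405, 0.006]
contact_force: [-0.2, -0.0, -1.6]
opening: 0.0265
grip_force: 59.4
t: 13.57
tool_pos: [0.4662, -0.0665, 0.1282]
tool_rot: [3.115, -0.405, 0.001]
contact_force: [-0.7, 1.1, -0.9]
opening: 0.0268
grip_force: 59.4
```

```bash

python3 -m crank '0 0 -.004 0;0 0 -.004 0;0 0 0 0;0 0 0 0;0 0 0 0'
python3 -m crank '0 0 -.004 0;0 0 -.004 0;0 0 -.004 0;0 0 -.004 0;0 0 0 0'
python3 - <<'E'
from h import *
a=grab('side','d8');b=grab('wrist','w8')
cv2.imwrite('pics/v8.png',a['im'][150:270,310:430].repeat(4,0).repeat(4,1)[:,:,::-1])
E
python3 m.py w8|grep ring
```

```text
t: 13.98
tool_pos: [0.4666, -0.0666, 0.1246]
tool_rot: [3.115, -0.405, 0.002]
contact_force: [-2.0, 0.2, 4.9]
opening: 0.0264
grip_force: 59.2
t: 14.4
tool_pos: [0.4668, -0.0666, 0.1171]
tool_rot: [3.115, -0.405, 0.003]
contact_force: [-3.3, 1.5, 10.3]
opening: 0.0268
grip_force: 59.0
ring z 0.07561092732956978
```

```bash

python3 -m crank '0 0 -.004 0;0 0 -.003 0;0 0 -.002 0;0 0 0 0;0 0 0 0'
python3 -m crank '0 0 -.002 0;0 0 0 0;0 0 0 0;0 0 0 0;0 0 0 0'
```

```text
t: 14.92
tool_pos: [0.4674, -0.0668, 0.1137]
tool_rot: [3.115, -0.404, 0.005]
contact_force: [-4.1, 1.1, 11.7]
opening: 0.027
grip_force: 58.9
t: 15.33
tool_pos: [0.4676, -0.0668, 0.113]
tool_rot: [3.115, -0.405, 0.005]
contact_force: [-2.7, 1.1, 12.8]
opening: 0.0267
grip_force: 58.8
```

```bash

python3 -m crank '0 0 -.002 0;0 0 -.002 0;0 0 0 0;0 0 0 0;0 0 0 0'
python3 -m crank '0 0 -.002 0;0 0 0 0;0 0 0 0;0 0 0 0;0 0 0 0'
python3 - <<'E'
from h import *
from scipy.optimize import least_squares
print(ctrl.get_obs()['contact_force'])
for n in('side','scene','wrist'):
    z=grab(n,n+'9');W=cloud(z);im=z['im'].astype(int);r=np.hypot(W[...,0]-.466,W[...,1]+.0655)
    p=W[(r>.035)&(r<.047)&(W[...,2]>.05)&(W[...,2]<.085)&(im.min(-1)>70)];print(n,'ring',len(p),np.percentile(p[:,2],[10,25,50,75,90]).round(4))
    p=W[(im[...,0]>im[...,2]+40)&(r<.05)&(W[...,2]>.06)&(W[...,2]<.107)]
    if len(p)>30: print('ball',least_squares(lambda c:np.linalg.norm(p-c,axis=1)-.032,[.466,-.066,.085],loss='soft_l1',f_scale=.001).x.round(4))
a=load('side9')
cv2.imwrite('pics/v9.png',a['im'][150:270,310:430].repeat(4,0).repeat(4,1)[:,:,::-1])
E
```

```text
t: 15.75
tool_pos: [0.4679, -0.0669, 0.1115]
tool_rot: [3.115, -0.405, 0.006]
contact_force: [-6.2, 1.8, 15.1]
opening: 0.0268
grip_force: 58.9
t: 16.17
tool_pos: [0.4685, -0.0671, 0.1115]
tool_rot: [3.115, -0.404, 0.009]
contact_force: [-4.5, 1.7, 18.1]
opening: 0.0263
grip_force: 58.8
[-4.48821973  1.69860619 18.13572884]
side ring 257 [0.0599 0.0605 0.0614 0.0625 0.0691]
ball [ 0.4688 -0.0648  0.0816]
scene ring 297 [0.0614 0.0622 0.0633 0.0642 0.0661]
ball [ 0.4657 -0.0639  0.084 ]
wrist ring 5121 [0.0597 0.0601 0.0605 0.061  0.0615]
ball [ 0.4662 -0.0655  0.0811]
```

View pics/v9.png

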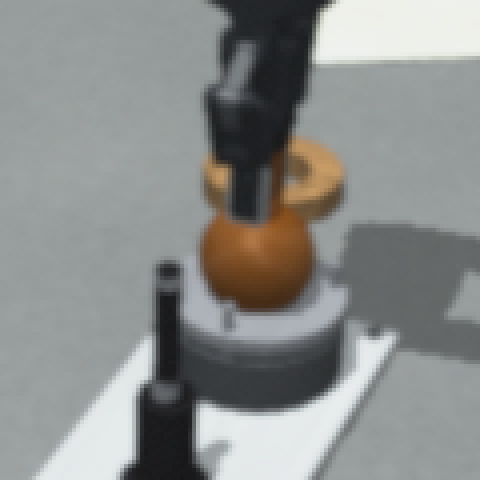

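The picture shows the flask (ball at about (257,260)) seated upright in the ring, with the guide pins sticking up through it, and the rod standing in the cup (168,330). The ring top is about 16 mm down, at its stop, and the push is about 18 N. I'll let it settle briefly, then hand in.

```bash

python3 -m crank '-.002 0 0 0;0 0 -.001 0;0 0 0 0;0 0 0 0;0 0 0 0'
python3 -m crank '0 0 0 0;0 0 0 0;0 0 0 0;0 0 0 0;0 0 0 0'
python3 -c "
from station import ctrl
print(ctrl.finish_job())"
```

```text
t: 16.73
tool_pos: [0.468, -0.067, 0.1113]
tool_rot: [3.115, -0.404, 0.011]
contact_force: [-3.8, 1.8, 18.7]
opening: 0.0269
grip_force: 58.9
t: 17.15
tool_pos: [0.468, -0.067, 0.1113]
tool_rot: [3.115, -0.404, 0.011]
contact_force: [-3.4, 1.5, 18.2]
opening: 0.0266
grip_force: 58.9
the job is handed in; nothing more can be done
None
```

I handed the job in at about 17 s with the long rod standing free in the cup and the flask held pressed in the ring at its lower stop (about 16 mm down, 18 N push); the hand-in returned no verdict.

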